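Sweep used vial caps off the prep board into the collecting tray

TASK

Clear the prep board: sweep the three loose red caps across the white board and over its edge so that all three drop into the blue tray beside it (the closed fingers make a good broom). Slide them only, never pick one up. Leave the vial standing where it is on the board, and leave everything else alone.

Things in the scene. Friction and masses are not known exactly. Their poses are not given: they have to be found in the camera images.
- board: white prep board, a fixed flat block 260 mm along its x, 240 mm along its y, standing on the bench; its flat top is 35 mm above the bench, without rims. Origin: middle of its underside, at bench height. The tray lies along one of its two y sides (+y or -y edge, it varies), parallel to it, and the slide box lies along the other.
- tray: blue open tray, fixed to the bench beside the board, 260 mm along its x, 100 mm along its y, 30 mm high (5 mm lower than the board's top), walls 4 mm, floor 4 mm thick. Its axes are parallel to the board's; its nearest outer wall is 2 mm from the board's edge. Origin: middle of its underside, at bench height.
- cap1_center (a point): centre (half-way up) of a loose red screw cap with a white disc on top, 30 mm across and 12 mm high, about 15 g, lying flat on the board at the start; z axis up
- cap2_center (a point): centre (half-way up) of a loose red screw cap with a white disc on top, 30 mm across and 12 mm high, about 15 g, lying flat on the board at the start; z axis up
- cap3_center (a point): centre (half-way up) of a loose red screw cap with a white disc on top, 30 mm across and 12 mm high, about 15 g, lying flat on the board at the start; z axis up
- vial_center (a point): centre (half-way up) of a small loose amber glass vial with a black lid, 24 mm across and 45 mm high, about 30 g, standing upright on the board among the caps; it stays there. z axis up. At the start the caps and the vial each have their own lane along the board's y: their centres are at least 44 mm apart along the board's x.
- slide_box: closed grey and black slide box, 200 mm along its x, 90 mm along its y, 32 mm high, lying along the board's side opposite to the tray; loose. Origin: middle of its underside. A bystander
- beaker: glass beaker, 70 mm across, 95 mm high, on the left of the bench; loose. Origin: middle of its underside. A bystander
- petri: petri dish with lid, 94 mm across, 17 mm high, on the right of the bench; loose. Origin: middle of its underside. A bystander

How it is judged:
By the outcome, as a careful person would: the job done as asked, in the order asked, and still so for the second after the job is handed in, with the robot touching nothing.
It also fails if it takes over 58 s, if anything falls off the work surface, if the arm or the gripper's body presses on something with over 40 N, if the wrist force passes 120 N, or if a joint passes its speed limit or range.

ROBOT

A 6-joint arm with a two-finger parallel gripper is mounted at the origin on the work surface. World frame = base frame: x ahead of the robot, y to its left, z up, the work surface at z = 0. Lengths are in m, angles in rad, forces in N, time in s.
With the tool pointing down it reaches from about 0.325 to 0.775 m from the base axis. Payload 5.5 kg.
Tool frame: the origin (TCP) lies at the very end of the fingers, on their centre line; the grasp point (between the pads) lies 19 mm behind it; z points along the fingers, y is the line along which they close (so a half turn about z gives the same grasp; the last joint's range is limited). The gripper opens to 85 mm and grips with 20 to 120 N. Pads are 22 mm wide; open, the fingers measure 114 mm over their backs; the gripper's body (76 mm by 85 mm) begins 54 mm behind the grasp point. The pads swing forward as they close: fully open they stand 13 mm farther back than shut.
Start: joints at [-1.213, 0.091, 1.231, -0, 1.82, -0.057], TCP at [0.242, -0.549, 0.231] pointing down, gripper open.
Joint ranges: [-2.87, 2.87], [-0.86, 2.18], [0.17, 2.46], [-1.51, 4.65], [0.06, 2.69], [-2.65, 2.65]. Speed limits (rad/s): [2.57, 2.57, 3.01, 3.14, 3.14, 3.14].

INTERFACE

Orientations are given as a 3x3 rotation matrix whose columns are the frame's x, y, z axes.
In Python, from workcell import robot gives the robot as it stands. The module is installed in compiled form; this text tells all that it offers.
- The arm moves only by the tool carry_out, never from a script. Its argument "increments" is a list of rows, each a list of 7 numbers: the opening in per cent of the stroke, from 0 (shut) to 100 (fully open), then the shift along the tool's x, y, z in units of 0.3 m (1.0 is 0.3 m), then the turn, a rotation vector about the tool's x, y, z in units of pi/2 rad (1.0 is pi/2 rad). In form: [[gripper, dx, dy, dz, ax, ay, az], ...]. A call has 1 to 20 rows; each row is the pose to reach, as a shift and turn from the pose commanded when the call began, along the tool's axes at that moment; what a row does not reach only later rows make up. A row lasts 1/8 s, in which the tool goes at most 62.5 mm and 10.7 degrees, less where a joint would pass 70% of its speed; a pose out of reach is approached as far as the arm can. A call with a number of a shift or a turn outside -1 to 1 is refused whole. A call with a gripper value outside its range is refused whole. The fingers move at their own pace and stop on an object; the grip force is fixed at half the most. Time passes only in rows, so rows that repeat a pose let the fingers close. It gives the time, the measured TCP pose, the force, the opening and the grip force at its end, in the units of the state.
- robot.get_obs(): the state, without advancing time (a new reading comes with each control period).
- robot.camera(name): name is "scene" or "top"; returns (picture, depth): 384x512x3 uint8, red, green, blue; 384x512 float32, m along the optical axis (not along the pixel's ray), 0 where there is no reading.
- robot.camera_model(name): a dict with "fx", "fy", "cx", "cy" (pixels), "k1" (the pictures are not rectified: a ray, as slopes to the right and down, at radius r is drawn at 1 + k1 r^2 times it, then the intrinsics apply), "position" and "attitude" of the camera in the world. Camera axes: x right, y up, looking along -z (the intrinsics and any distortion apply to the point x, -y, -z); pixel columns grow to the right and rows downward; lengths in m; the calibration is good to about 2 mm. A picture is of the moment at which its call begins. camera_model takes no time and is no camera call.
- robot.hand_in(): hands the job in; it is judged then, once.
The state is a dict: "time": time; "joint_pos": joint angles; "joint_velocities": joint speeds; "tau": joint torques, N m; "tool_pos": TCP position; "ee_rot": TCP orientation; "contact_force": force on the tool from outside, world axes, zero at the start; "ft_torque": the same for the moment, N m; "width": opening from 0.0 (shut) to 1.0 (fully open); "finger_force": force on a finger pad.
Only numpy, scipy, OpenCV 4.12 (cv2) and the standard library are available. Lean on these libraries where they do the work, as an engineer would, in place of code of your own. Each camera call takes 0.05 s, during which the arm holds its last target. There are 200 camera calls.

## Working session

There is one attempt and no reset: what is moved stays moved. The work goes in short steps, Python scripts to look and compute and a tool call to move; the robot and the scene stay as the last step left them, time stands still between calls to the robot, and variables do not carry over. Pictures are saved under pics/ and viewed, at most 10 in all, crops included, and the job is handed in when it is done.

Besides the shell and the picture viewer there is one more tool, called after "Call:" by a JSON object that holds its "method" and its "body", one argument or row to a line. carry_out: Moves the arm, as the interface text tells. Its arguments: {"type":"object","properties":{"increments":{"type":"array","items":{"type":"array","items":{"type":"number"}}}},"required":["increments"]}

```bash
mkdir -p pics; python3 - <<'E'
from workcell import robot
import cv2,numpy as np
for n in("top","scene"):
    p,d=robot.camera(n); cv2.imwrite(f"pics/{n}0.png",p[:,:,::-1]); np.save(f"{n}d.npy",d)
    print(n,robot.camera_model(n))
o=robot.get_obs(); print(o["time"],o["tool_pos"],o["ee_rot"],o["width"])
E
```

```text
top {'fx': 356.78992279054734, 'fy': 356.78992279054734, 'cx': 250.82399048818328, 'cy': 193.60382725497303, 'k1': -0.11014416418017235, 'position': array([ 0.4251544 , -0.0138445 ,  0.97172845]), 'attitude': array([[-0.00883529,  0.9832545 , -0.1820234 ],
       [-0.99953797, -0.01397809, -0.02699004],
       [-0.02908242,  0.18170083,  0.98292371]])}
scene {'fx': 379.8552727746836, 'fy': 379.8552727746836, 'cx': 256.25830313593565, 'cy': 184.64109827731045, 'k1': -0.03561652989903684, 'position': array([ 1.13879906, -0.35595497,  0.79998695]), 'attitude': array([[ 0.54631925, -0.59572988,  0.58876242],
       [ 0.8375101 ,  0.39742647, -0.37500537],
       [-0.01058787,  0.69796713,  0.71605152]])}
0.1 [ 0.24170935 -0.54888996  0.23026202] [[ 9.15196715e-01  4.03006911e-01 -6.34138497e-04]
 [ 4.03007400e-01 -9.15195221e-01  1.65632242e-03]
 [ 8.71488591e-05 -1.77142334e-03 -9.99998427e-01]] 0.9994495441561904
```

View pics/top0.png

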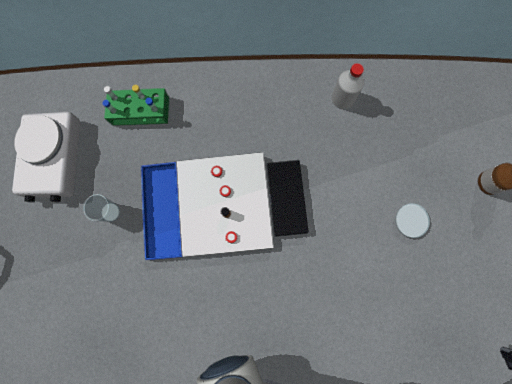

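View pics/scene0.png

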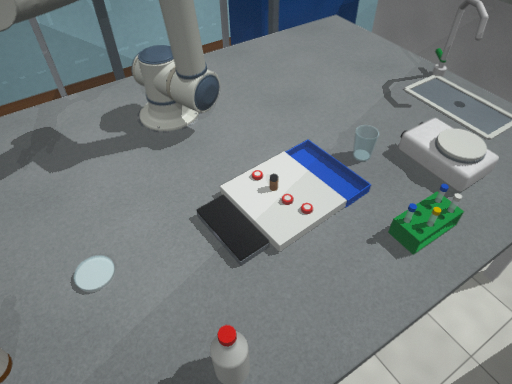

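The top view shows the blue tray left of the board (world +y) and the slide box to the right. The caps are at about (217,171), (225,191) and (231,237), with the vial at (226,212). The scene view agrees. Next I'll measure positions.

```bash
cat > h.py <<'E'
from workcell import robot
import cv2,numpy as np
def cast(n,uv,z):
    m=robot.camera_model(n); K=np.array([[m["fx"],0,m["cx"]],[0,m["fy"],m["cy"]],[0,0,1]])
    s=cv2.undistortPoints(np.array(uv,float).reshape(-1,1,2),K,np.array([m["k1"],0,0,0.]))[:,0]
    r=np.c_[s[:,0],-s[:,1],-np.ones(len(s))]@m["attitude"].T
    return m["position"]+r*((z-m["position"][2])/r[:,2])[:,None]
def blobs(mask,amin):
    c,_=cv2.findContours(mask.astype(np.uint8),cv2.RETR_EXTERNAL,cv2.CHAIN_APPROX_NONE)
    return [k for k in c if cv2.contourArea(k)>=amin]
def rect(n,k,z):
    P=cast(n,k[:,0],z)[:,:2]; return cv2.minAreaRect((P*1000).astype(np.float32))
def caps(n,p,z=.041):
    h=cv2.cvtColor(p,cv2.COLOR_RGB2HSV)
    m=((h[...,0]<8)|(h[...,0]>172))&(h[...,1]>120)&(h[...,2]>70)
    return [(cv2.minEnclosingCircle(k.astype(np.float32)),cast(n,[cv2.minEnclosingCircle(k.astype(np.float32))[0]],z)[0].round(4)) for k in blobs(m,15)]
def vial(n,p):
    m=(p.max(2)<60)
    return [(k[:,0].mean(0).round(1),cast(n,[k[:,0].mean(0)],.078)[0].round(4)) for k in blobs(m,15) if cv2.contourArea(k)<200]
E
python3 - <<'E'
from h import *
for n in("top","scene"):
    p=cv2.imread(f"pics/{n}0.png")[:,:,::-1].copy(); h=cv2.cvtColor(p,cv2.COLOR_RGB2HSV)
    print(n,*caps(n,p,.044),"vial",*vial(n,p),sep="\n")
    k=max(blobs((h[...,1]<25)&(h[...,2]>190),500),key=cv2.contourArea); print("board",rect(n,cv2.convexHull(k),.035))
    m=(h[...,0]>108)&(h[...,0]<128)&(h[...,1]>150)&(h[...,2]>60)
    for k in blobs(m,500): print("tray",rect(n,k,.03),k[:,0].mean(0))
    m=(p.max(2)<45)
    for k in blobs(m,800): print("box?",rect(n,k,.032),k[:,0].mean(0))
E
```

```text
top
(((230.8333282470703, 236.8333282470703), 5.602685451507568), array([0.4835, 0.0646, 0.044 ]))
(((224.8943634033203, 190.72535705566406), 5.3893842697143555), array([0.6057, 0.0805, 0.044 ]))
(((216.36363220214844, 170.90908813476562), 5.4735541343688965), array([0.6603, 0.1038, 0.044 ]))
(((356.5384521484375, 69.61538696289062), 6.549873352050781), array([ 0.955 , -0.2955,  0.044 ]))
vial
(array([229.2, 361.5]), array([0.1805, 0.0665, 0.078 ]))
(array([507.5, 358.2]), array([ 0.1581, -0.6349,  0.078 ]))
(array([225.4, 212.1]), array([0.5439, 0.0755, 0.078 ]))
(array([ 55., 198.]), array([0.586 , 0.5361, 0.078 ]))
(array([ 29.5, 198.1]), array([0.5869, 0.6128, 0.078 ]))
(array([163.7, 110.2]), array([0.8247, 0.2458, 0.078 ]))
board ((574.256103515625, 86.33334350585938), (258.03619384765625, 236.54483032226562), 4.929687023162842)
tray ((558.4904174804688, 257.6025085449219), (259.1897277832031, 98.45453643798828), 5.067202568054199) [160.60392157 211.21960784]
box? ((587.6414794921875, -83.9760513305664), (198.797119140625, 91.04120635986328), 4.949220180511475) [286.94634146 198.18536585]
scene
(((226.43478393554688, 335.13043212890625), 10.45026683807373), array([ 0.8386, -0.2414,  0.044 ]))
(((306.5, 208.0), 5.590270042419434), array([0.6618, 0.1028, 0.044 ]))
(((287.0, 198.7857208251953), 5.309412479400635), array([0.6073, 0.0796, 0.044 ]))
(((256.8999938964844, 174.5), 5.1245574951171875), array([0.4844, 0.0636, 0.044 ]))
vial
(array([273.3, 177.9]), array([0.5494, 0.0744, 0.078 ]))
(array([205.3, 105.5]), array([0.1406, 0.0824, 0.078 ]))
board ((574.1353759765625, 87.22305297851562), (258.2928466796875, 235.65989685058594), 4.76417875289917)
tray ((566.29248046875, 250.79385375976562), (272.05938720703125, 114.62606811523438), 4.257327556610107) [329.61538462 171.38461538]
box? ((593.83154296875, -92.50009155273438), (197.09820556640625, 77.82247161865234), 5.010153293609619) [230.98543689 231.94174757]
```

Call:
{"method": "carry_out", "body": {
  "increments": [
    [20, 0.76, -0.71, 0, 0, 0, -0.79],
    [20, 0.76, -0.71, 0, 0, 0, -0.79],
    [20, 0.76, -0.71, 0, 0, 0, -0.79],
    [20, 0.76, -0.71, 0, 0, 0, -0.79],
    [20, 0.76, -0.71, 0, 0, 0, -0.79],
    [20, 0.76, -0.71, 0, 0, 0, -0.79],
    [20, 0.76, -0.71, 0, 0, 0, -0.79],
    [20, 0.76, -0.71, 0, 0, 0, -0.79],
    [20, 0.76, -0.71, 0, 0, 0, -0.79]
  ]
}}

```text
time: 1.23
tool_pos: [0.3645, -0.2624, 0.231]
ee_rot: [[-0.082, 0.997, -0.0], [0.997, 0.082, 0.0], [0.0, -0.0, -1.0]]
contact_force: [-0.0, 0.7, 0.7]
width: 0.201
finger_force: 0.0
```

```bash
cat >> h.py <<'E'
a=np.radians(4.95); X=np.array([np.cos(a),np.sin(a)]);Y=np.array([-X[1],X[0]]);C=np.array([.5742,.0868])
def board(p): d=np.asarray(p)[:2]-C; return np.round([d@X*1000,d@Y*1000],1)
def to(u,v,z):
    o=robot.get_obs(); t=np.r_[C+X*u/1000+Y*v/1000,z]-o["tool_pos"]
    return (o["ee_rot"].T@t/.3).round(3)
E
python3 - <<'E'
from h import *
o=robot.get_obs(); print(o["time"],o["tool_pos"],o["ee_rot"].round(4),o["width"],o["joint_pos"],board(o["tool_pos"]),to(-91.6,-60,.12),to(-91.6,-60,.038))
E
```

```text
1.225 [ 0.36449138 -0.26241563  0.23100921] [[-8.220e-02  9.966e-01 -4.000e-04]
 [ 9.966e-01  8.220e-02  3.000e-04]
 [ 3.000e-04 -4.000e-04 -1.000e+00]] 0.2012197684604984 [-6.99753271e-01 -3.15513425e-01  1.60793615e+00 -1.60009007e-05
  1.84966326e+00 -7.82023806e-01] [-239.1 -329.8] [0.901 0.488 0.37 ] [0.901 0.488 0.643]
```

Call:
{"method": "carry_out", "body": {
  "increments": [
    [20, 0.9, 0.49, 0.1, 0, 0, 0],
    [20, 0.9, 0.49, 0.2, 0, 0, 0],
    [20, 0.9, 0.49, 0.37, 0, 0, 0],
    [20, 0.9, 0.49, 0.37, 0, 0, 0],
    [20, 0.9, 0.49, 0.37, 0, 0, 0],
    [20, 0.9, 0.49, 0.37, 0, 0, 0],
    [20, 0.9, 0.49, 0.37, 0, 0, 0],
    [20, 0.9, 0.49, 0.5, 0, 0, 0],
    [20, 0.9, 0.49, 0.6, 0, 0, 0],
    [20, 0.9, 0.49, 0.6, 0, 0, 0]
  ]
}}

```text
time: 2.48
tool_pos: [0.4868, 0.0174, 0.0501]
ee_rot: [[-0.082, 0.997, -0.003], [0.997, 0.082, -0.0], [-0.0, -0.004, -1.0]]
contact_force: [-0.3, -0.3, 0.8]
width: 0.205
finger_force: 0.0
```

```bash
python3 - <<'E'
from h import *
o=robot.get_obs(); print(o["time"],o["tool_pos"],board(o["tool_pos"]),o["contact_force"],to(-91.6,-60,.038),to(-91.6,145,.038))
p,d=robot.camera("scene"); cv2.imwrite("pics/s1.png",cv2.resize(p[110:270,180:390,::-1],None,fx=3.5,fy=3.5))
print(caps("scene",p,.044))
E
```

```text
2.475 [0.48682369 0.01743105 0.05007463] [-93.  -61.6] [-0.26868009 -0.25676675  0.81063459] [0.005 0.005 0.04 ] [0.689 0.002 0.04 ]
[(((226.43478393554688, 335.13043212890625), 10.45026683807373), array([ 0.8386, -0.2414,  0.044 ])), (((306.5, 208.0), 5.590270042419434), array([0.6618, 0.1028, 0.044 ])), (((287.0, 198.7857208251953), 5.309412479400635), array([0.6073, 0.0796, 0.044 ])), (((257.0, 175.0), 5.099119663238525), array([0.4862, 0.0627, 0.044 ]))]
```

View pics/s1.png

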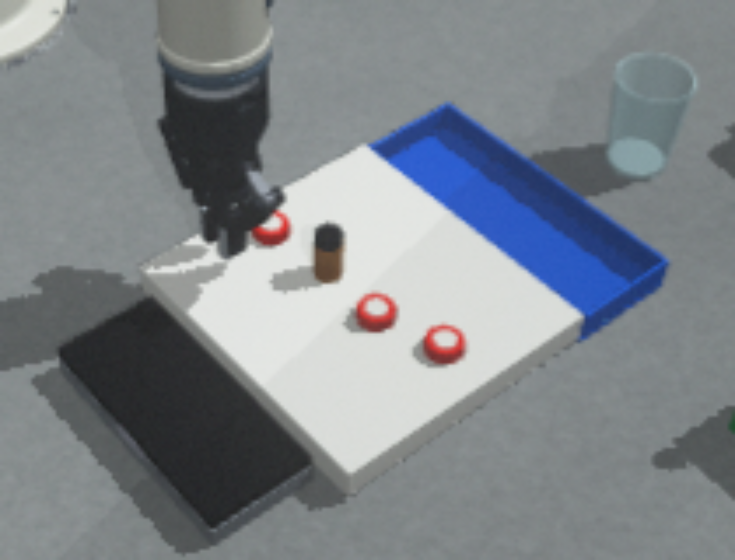

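The fingers stand behind the near cap, at crop (270,228). The vial, at (328,253), is well clear. Sweeping this cap now.

Call:
{"method": "carry_out", "body": {
  "increments": [
    [20, 0, 0.005, 0.04, 0, 0, 0],
    [20, 0.05, 0.005, 0.04, 0, 0, 0],
    [20, 0.1, 0.005, 0.04, 0, 0, 0],
    [20, 0.15, 0.005, 0.04, 0, 0, 0],
    [20, 0.2, 0.005, 0.04, 0, 0, 0],
    [20, 0.25, 0.005, 0.04, 0, 0, 0],
    [20, 0.3, 0.005, 0.04, 0, 0, 0],
    [20, 0.35, 0.005, 0.04, 0, 0, 0],
    [20, 0.4, 0.005, 0.04, 0, 0, 0],
    [20, 0.45, 0.005, 0.04, 0, 0, 0],
    [20, 0.5, 0.005, 0.04, 0, 0, 0],
    [20, 0.55, 0.005, 0.04, 0, 0, 0],
    [20, 0.6, 0.005, 0.04, 0, 0, 0],
    [20, 0.65, 0.005, 0.04, 0, 0, 0],
    [20, 0.69, 0.005, 0.04, 0, 0, 0],
    [20, 0.69, 0.005, 0.04, 0, 0, 0],
    [20, 0.69, 0.005, -0.1, 0, 0, 0],
    [20, 0.69, 0.005, -0.25, 0, 0, 0],
    [20, 0.69, 0.005, -0.4, 0, 0, 0],
    [20, 0.69, 0.005, -0.4, 0, 0, 0]
  ]
}}

```text
time: 5.03
tool_pos: [0.4741, 0.2258, 0.1764]
ee_rot: [[-0.084, 0.996, 0.008], [0.996, 0.084, 0.003], [0.002, 0.008, -1.0]]
contact_force: [0.5, -0.4, 0.2]
width: 0.202
finger_force: 0.0
```

```bash
python3 - <<'E'
from h import *
o=robot.get_obs(); print(o["time"],o["tool_pos"],board(o["tool_pos"]),o["contact_force"])
p,d=robot.camera("scene"); cv2.imwrite("pics/s2.png",cv2.resize(p[110:270,180:390,::-1],None,fx=3.5,fy=3.5))
print(caps("scene",p,.044))
for c in((.6065,.080),(.661,.1033)): print(board(c))
print(to(31.6,-55,.17),to(31.6,-55,.05))
E
```

```text
5.025 [0.47405741 0.22582066 0.17642759] [-87.8 147.1] [ 0.4502554  -0.39093177  0.21589344]
[(((226.43478393554688, 335.13043212890625), 10.45026683807373), array([ 0.8386, -0.2414,  0.044 ])), (((306.5, 208.0), 5.590270042419434), array([0.6618, 0.1028, 0.044 ])), (((287.0, 198.7857208251953), 5.309412479400635), array([0.6073, 0.0796, 0.044 ])), (((300.0, 158.5), 4.272101879119873), array([0.4985, 0.2076, 0.044 ]))]
[31.6 -9.6]
[87.9  8.9]
[-0.672  0.402  0.013] [-0.673  0.401  0.413]
```

View pics/s2.png

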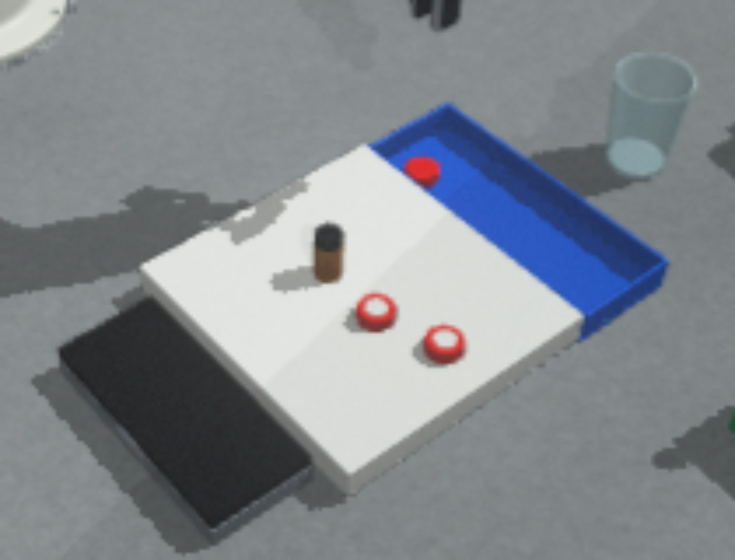

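The first cap lies upside down inside the tray, at crop (422,172). The vial hasn't moved. Next is the middle cap.

Call:
{"method": "carry_out", "body": {
  "increments": [
    [20, -0.67, 0.4, 0, 0, 0, 0],
    [20, -0.67, 0.4, 0, 0, 0, 0],
    [20, -0.67, 0.4, 0, 0, 0, 0],
    [20, -0.67, 0.4, 0, 0, 0, 0],
    [20, -0.67, 0.4, 0, 0, 0, 0],
    [20, -0.67, 0.4, 0, 0, 0, 0],
    [20, -0.67, 0.4, 0.2, 0, 0, 0],
    [20, -0.67, 0.4, 0.35, 0, 0, 0],
    [20, -0.67, 0.4, 0.41, 0, 0, 0],
    [20, -0.67, 0.4, 0.41, 0, 0, 0]
  ]
}}

```text
time: 6.32
tool_pos: [0.6078, 0.0364, 0.0475]
ee_rot: [[-0.086, 0.996, -0.002], [0.996, 0.086, 0.0], [0.0, -0.002, -1.0]]
contact_force: [0.5, 0.2, 0.7]
width: 0.197
finger_force: 0.0
```

```bash
python3 - <<'E'
from h import *
o=robot.get_obs(); print(o["time"],o["tool_pos"],o["ee_rot"].round(4),board(o["tool_pos"]),to(31.6,-55,.038),to(31.6,145,.038))
E
```

```text
6.325 [0.6078046  0.03638599 0.04751726] [[-8.610e-02  9.963e-01 -2.100e-03]
 [ 9.963e-01  8.610e-02  1.000e-04]
 [ 3.000e-04 -2.100e-03 -1.000e+00]] [ 29.1 -53.1] [-0.006  0.008  0.032] [0.66  0.008 0.032]
```

Call:
{"method": "carry_out", "body": {
  "increments": [
    [20, 0, 0.008, 0.032, 0, 0, 0],
    [20, 0.04, 0.008, 0.032, 0, 0, 0],
    [20, 0.09, 0.008, 0.032, 0, 0, 0],
    [20, 0.14, 0.008, 0.032, 0, 0, 0],
    [20, 0.19, 0.008, 0.032, 0, 0, 0],
    [20, 0.24, 0.008, 0.032, 0, 0, 0],
    [20, 0.29, 0.008, 0.032, 0, 0, 0],
    [20, 0.34, 0.008, 0.032, 0, 0, 0],
    [20, 0.39, 0.008, 0.032, 0, 0, 0],
    [20, 0.44, 0.008, 0.032, 0, 0, 0],
    [20, 0.49, 0.008, 0.032, 0, 0, 0],
    [20, 0.54, 0.008, 0.032, 0, 0, 0],
    [20, 0.59, 0.008, 0.032, 0, 0, 0],
    [20, 0.64, 0.008, 0.032, 0, 0, 0],
    [20, 0.66, 0.008, 0.032, 0, 0, 0],
    [20, 0.66, 0.008, 0.032, 0, 0, 0],
    [20, 0.66, 0.008, -0.1, 0, 0, 0],
    [20, 0.66, 0.008, -0.25, 0, 0, 0],
    [20, 0.66, 0.008, -0.4, 0, 0, 0],
    [20, 0.66, 0.008, -0.4, 0, 0, 0]
  ]
}}

```text
time: 8.82
tool_pos: [0.5964, 0.2329, 0.1744]
ee_rot: [[-0.084, 0.996, 0.009], [0.996, 0.084, 0.003], [0.002, 0.009, -1.0]]
contact_force: [1.1, -0.6, -0.2]
width: 0.196
finger_force: 0.0
```

```bash
python3 - <<'E'
from h import *
o=robot.get_obs(); print(o["time"],o["tool_pos"],board(o["tool_pos"]),o["contact_force"])
p,d=robot.camera("scene"); cv2.imwrite("pics/s3.png",cv2.resize(p[110:270,180:390,::-1],None,fx=3.5,fy=3.5))
print(caps("scene",p,.044))
print(to(87.9,-40,.17),to(87.9,-40,.05))
E
```

```text
8.825 [0.59643695 0.2329056  0.1743643 ] [ 34.8 143.6] [ 1.06311454 -0.60646531 -0.20474879]
[(((226.43478393554688, 335.13043212890625), 10.45026683807373), array([ 0.8386, -0.2414,  0.044 ])), (((306.5, 208.0), 5.590270042419434), array([0.6618, 0.1028, 0.044 ])), (((328.5, 180.5), 4.743516445159912), array([0.6161, 0.2174, 0.044 ])), (((300.0, 158.5), 4.272101879119873), array([0.4985, 0.2076, 0.044 ]))]
[-0.611  0.182  0.004] [-0.612  0.18   0.404]
```

View pics/s3.png

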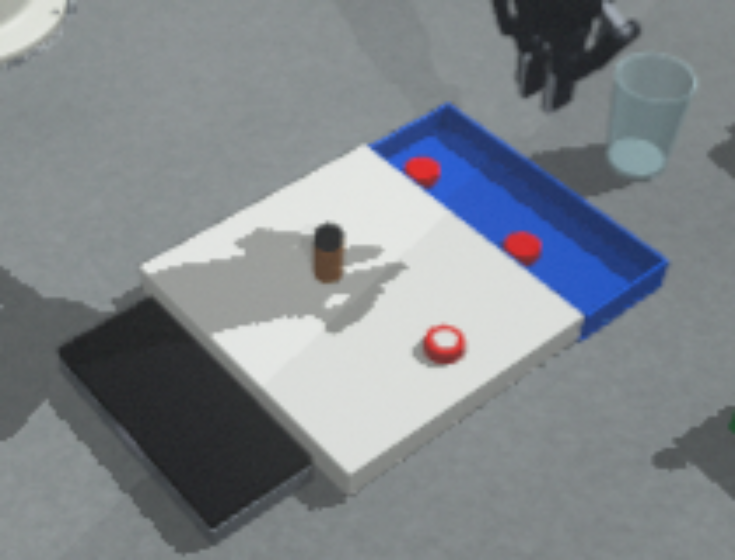

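The second cap is in the tray at crop (522,247), and the vial still stands in place. The last cap is at crop (444,344).

Call:
{"method": "carry_out", "body": {
  "increments": [
    [20, -0.61, 0.18, 0, 0, 0, 0],
    [20, -0.61, 0.18, 0, 0, 0, 0],
    [20, -0.61, 0.18, 0, 0, 0, 0],
    [20, -0.61, 0.18, 0, 0, 0, 0],
    [20, -0.61, 0.18, 0, 0, 0, 0],
    [20, -0.61, 0.18, 0.2, 0, 0, 0],
    [20, -0.61, 0.18, 0.35, 0, 0, 0],
    [20, -0.61, 0.18, 0.4, 0, 0, 0],
    [20, -0.61, 0.18, 0.4, 0, 0, 0]
  ]
}}

```text
time: 10.0
tool_pos: [0.663, 0.0563, 0.0477]
ee_rot: [[-0.086, 0.996, -0.002], [0.996, 0.086, 0.0], [0.0, -0.002, -1.0]]
contact_force: [0.2, -0.4, 0.1]
width: 0.2
finger_force: 0.0
```

```bash
python3 - <<'E'
from h import *
o=robot.get_obs(); print(o["time"],o["tool_pos"],board(o["tool_pos"]),to(87.9,-40,.038),to(87.9,145,.038))
E
```

```text
10.0 [0.66299253 0.0563443  0.04769843] [ 85.8 -38. ] [-0.007  0.007  0.032] [0.61  0.007 0.032]
```

Call:
{"method": "carry_out", "body": {
  "increments": [
    [20, 0, 0.007, 0.032, 0, 0, 0],
    [20, 0.04, 0.007, 0.032, 0, 0, 0],
    [20, 0.09, 0.007, 0.032, 0, 0, 0],
    [20, 0.14, 0.007, 0.032, 0, 0, 0],
    [20, 0.19, 0.007, 0.032, 0, 0, 0],
    [20, 0.24, 0.007, 0.032, 0, 0, 0],
    [20, 0.29, 0.007, 0.032, 0, 0, 0],
    [20, 0.34, 0.007, 0.032, 0, 0, 0],
    [20, 0.39, 0.007, 0.032, 0, 0, 0],
    [20, 0.44, 0.007, 0.032, 0, 0, 0],
    [20, 0.49, 0.007, 0.032, 0, 0, 0],
    [20, 0.54, 0.007, 0.032, 0, 0, 0],
    [20, 0.59, 0.007, 0.032, 0, 0, 0],
    [20, 0.61, 0.007, 0.032, 0, 0, 0],
    [20, 0.61, 0.007, 0.032, 0, 0, 0],
    [20, 0.61, 0.007, -0.1, 0, 0, 0],
    [20, 0.61, 0.007, -0.25, 0, 0, 0],
    [20, 0.61, 0.007, -0.4, 0, 0, 0],
    [20, 0.61, 0.007, -0.5, 0, 0, 0],
    [20, 0.61, 0.007, -0.5, 0, 0, 0]
  ]
}}

```text
time: 12.5
tool_pos: [0.6516, 0.2374, 0.2026]
ee_rot: [[-0.084, 0.996, 0.007], [0.996, 0.084, 0.002], [0.001, 0.007, -1.0]]
contact_force: [0.3, -0.1, 0.5]
width: 0.201
finger_force: 0.0
```

```bash
python3 - <<'E'
from h import *
p,d=robot.camera("scene"); cv2.imwrite("pics/s4.png",cv2.resize(p[110:270,180:390,::-1],None,fx=3.5,fy=3.5))
for c in caps("scene",p,.01): print(c,board(c[1]))
print(vial("scene",p)); o=robot.get_obs(); print(o["time"],o["contact_force"])
E
```

```text
(((226.43478393554688, 335.13043212890625), 10.45026683807373), array([ 0.8251, -0.2363,  0.01  ])) [ 222.1 -343.5]
(((343.0, 191.0), 5.099119663238525), array([0.6478, 0.2499, 0.01  ])) [ 87.4 156.1]
(((328.5, 180.5), 4.743516445159912), array([0.5926, 0.2432, 0.01  ])) [ 31.8 154.2]
(((300.0, 158.5), 4.272101879119873), array([0.4697, 0.233 , 0.01  ])) [-91.5 154.7]
[(array([273.3, 177.9]), array([0.5494, 0.0744, 0.078 ]))]
12.55 [-0.27049869  0.38259652 -0.12229994]
```

View pics/s4.png

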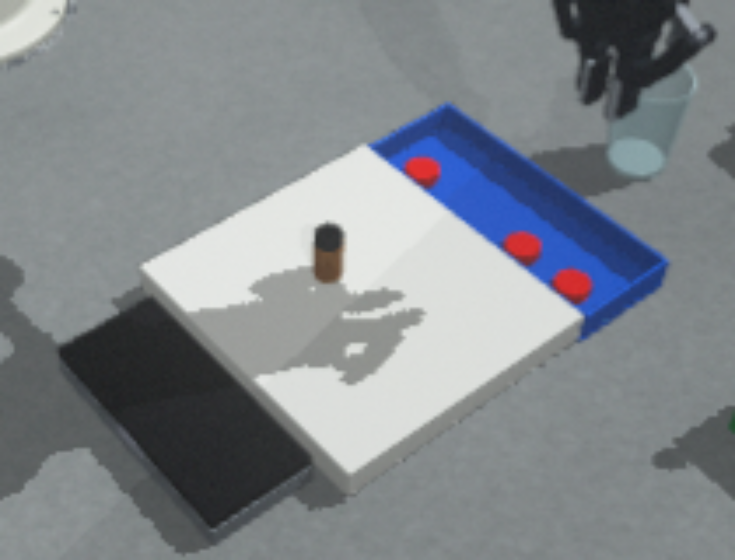

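All three caps lie in the tray, at crop (422,172), (522,247) and (572,285). That puts them 154–156 mm from the board's centre along y, and the tray's interior runs from 126 to 218 mm. The vial is at the same pixel as at the start, and the robot touches nothing.

```bash
python3 -c "
from workcell import robot
print(robot.hand_in())"
```

```text
the job is handed in; nothing more can be done
None
```

All three red caps were swept off the board into the blue tray, the vial still stands where it was, and the job is handed in at about 12.6 s of the 58 s limit; I swept with the fingers 20% open rather than fully closed, so they cradled each cap.

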